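# Coil form out of its tin and into the bench vise

### The job

Take the brown coil form out of its tall tin: go down inside with the fingers together, open them only inside the form so that they hold it by its bore, and lift it out. Set it down upright on the bed of the bench vise between the V jaws, without letting it drop, then slide the loose jaw up until the form sits snugly in both Vs, and leave it there. Leave both tins standing and keep the ivory form, the screwdriver and the big knob where they are.

Things in the scene. Friction and masses are not known exactly. Their poses are not given: they have to be found in the camera images.
- coil_form: the brown coil form: an open tube, 62 mm outside, 54 mm bore (wall 4 mm), 60 mm long, about 90 g (60 to 130 g), with shallow winding grooves outside; starts upright on the floor of tin_a, up to 3 mm off the tin's centre, its top rim about 21 mm below the tin's rim. Origin: centre of its lower end; z along its axis, up.
- ivory_form: the ivory coil form, not to be moved: an open tube, 62 mm outside, 54 mm bore (wall 4 mm), 60 mm long, about 90 g (60 to 130 g), with shallow winding grooves outside; starts upright on the floor of tin_b, up to 3 mm off the tin's centre, its top rim about 21 mm below the tin's rim. Origin: centre of its lower end; z along its axis, up.
- tin_a: round, straight-sided open steel tin with a green band, loose on the table, 84 mm high, 73 mm outside, 69 mm bore, inner floor 3 mm above its underside, about 0.45 kg; it holds the brown form. The two tins look alike and may stand in either order. Origin: centre of its underside; z up.
- tin_b: round, straight-sided open steel tin with a green band, loose on the table, 84 mm high, 73 mm outside, 69 mm bore, inner floor 3 mm above its underside, about 0.45 kg; it holds the ivory form. The two tins look alike and may stand in either order. Origin: centre of its underside; z up.
- vise: dark blue bench vise, bolted down. Origin: middle of the base's underside, z up, y along the slide towards the fixed jaw. Base 110 (x) by 250 (y) by 28 mm high, its top is the bed. Fixed jaw at +y, sliding jaw at -y, both 100 mm wide, tops 66 mm over the table, each with an upright 90 degree V (60 wide, 30 deep, at x = 0); bottom of the fixed V at y = +78 mm. End stop 39 mm high at y = -113 to -125 mm.
- vise_seat (a point): point on the bed (28 mm above the table) where the centre of the coil form's lower end lies when the form sits in the fixed jaw's V; in the vise's frame at x = 0, y = +34 mm. Same axes as the vise.
- vise_jaw (a joint): travel of the sliding jaw towards the fixed jaw, m: 0 fully open, starts at 0 to 0.015, meets a form seated in the fixed V at 0.060, limit 0.075. It takes a push or pull of about 4 N (plus 25 N per m/s) and stays where it is left. A form standing loose between the jaws is pushed along by it and centred by the Vs.
- jaw_back (a point): middle of the sliding jaw's flat back (on its -y side, away from the fixed jaw), 47 mm above the table; moves with the jaw, same axes as the vise. The back is 100 mm wide, 28 to 66 mm above the table, free to be pushed. On the jaw's top a black ribbed thumb grip, 50 (x) by 20 (y) by 20 mm high, centred 14 mm from the back.
- screwdriver: red-handled screwdriver, 190 mm long, lying loose on the table; not to be moved.
- big_knob: loose dark brown skirted radio knob, 62 mm across and 34 mm high, on the table; not to be moved. Origin: centre of its underside.
Mind the look-alikes: they are no part of the job. What is shaped like the coil_form but red is not meant.

How it is judged:
On the way, in this order (a step that is already met when the one before it is completed fails the run):
1. the brown form is held in the fingers out of its tin, its lower end above the tin's rim (z of coil_form in the frame of tin_a above 0.09 m and height (world z) of coil_form above 0.09 m and contact force between coil_form and the fingers above 0.2 N), for 0.1 s.
2. the brown form stands upright on the vise bed between the jaws, let go, with the jaw still open (x of coil_form in the frame of vise_seat between -0.012 and 0.012 m and y of coil_form in the frame of vise_seat between -0.055 and 0.004 m and z of coil_form in the frame of vise_seat between -0.003 and 0.003 m and angle between coil_form's own z axis and vertical below 0.05 rad and contact force between coil_form and the fingers below 0.05 N), for 0.2 s.
At the end, for the whole second after the job is handed in: Brown form upright (2 degrees), at rest on the vise bed, its centre within 3 mm of the seat in the fixed V; sliding jaw closed on it (travel 57 to 63 mm). Both tins upright on the table; ivory form, screwdriver and big knob within 25 mm of their starts (horizontal distance between coil_form and vise_seat below 0.003 m and z of coil_form in the frame of vise_seat between -0.003 and 0.003 m and angle between coil_form's own z axis and vertical below 0.04 rad and value of joint vise_jaw between 0.057 and 0.063 m and linear speed of coil_form below 0.01 m/s and velocity of joint vise_jaw between -0.005 and 0.005 m/s and angle between each of tin_a, tin_b's own z axis and vertical below 0.05 rad and height (world z) of each of tin_a, tin_b below 0.004 m and distance of each of ivory_form, screwdriver, big_knob from where it was at the start of the episode below 0.025 m); the robot touches nothing.
It fails at once if the brown form is dropped (falls free for more than about 13 mm) (contact force between coil_form and anything else below 0.02 N and linear speed of coil_form above 0.5 m/s).
It fails at once if a tin is tipped (more than about 17 degrees) (angle between any of tin_a, tin_b's own z axis and vertical above 0.3 rad).
It fails at once if the ivory form, the screwdriver or the big knob is moved more than 25 mm (distance of any of ivory_form, screwdriver, big_knob from where it was at the start of the episode above 0.025 m).
It also fails if it takes over 54 s, if anything falls off the work surface, if the arm or the gripper's body presses on something with over 40 N, if the wrist force passes 120 N, or if a joint passes its speed limit or range.

### The arm

A 7-joint arm with a two-finger parallel gripper is mounted at the origin on the work surface. World frame = base frame: x ahead of the robot, y to its left, z up, the work surface at z = 0. Lengths are in m, angles in rad, forces in N, time in s.
With the tool pointing down it reaches from about 0.4 to 0.875 m from the base axis. Payload 19.3 kg.
Tool frame: the origin (TCP) lies between the finger pads; the fingertips stand ahead of it and the grasp point (between the pads) lies 8 mm behind it (bot.tip_extent is the x of the fingertips in the tool frame, in m); x points along the fingers, y is the direction in which the jaws open and shut, and the axes are right-handed (so a half turn about x gives the same grasp; the last joint's range is limited). The gripper opens to 85 mm and grips with 20 to 120 N. Pads are 22 mm wide; open, the fingers measure 114 mm over their backs; the gripper's body (76 mm by 85 mm) begins 54 mm behind the grasp point. The pads swing forward as they close: fully open they stand 13 mm farther back than shut.
Start: joints at [-0.07, 0.521, -0.036, 1.599, 0.021, 1.021, -0.113], TCP at [0.625, -0, 0.242] pointing down, gripper open.
Joint ranges: [-2.91, 2.91], [-0.3, 2.13], [-1.5, 1.42], [0.17, 2.43], [-1.26, 4.41], [0.16, 1.93], [-2.52, 2.52]. Speed limits (rad/s): [1.89, 1.89, 2.39, 2.39, 3.01, 3.01, 3.01].

### API

Orientations are given as [roll, pitch, yaw] about the fixed x, y, z axes, in that order (R = Rz(yaw) Ry(pitch) Rx(roll)).
In Python, from workcell import observe, grab_frame, camera_info, bot, nets gives the robot as it stands.
- The arm moves only by the tool jog_arm, never from a script. Its argument "commands" is a list of rows, each a list of 6 numbers: the shift along the tool's x, y, z in mm, then the turn, a rotation vector about the tool's x, y, z in rad. A call has 1 to 20 rows; each row shifts and turns the pose as measured when the row begins, along the tool's axes as they then stand; what a row does not reach is not made up. A row lasts 1/10 s, in which the tool goes at most 50 mm and 8.59 degrees, less where a joint would pass 70% of its speed; a pose out of reach is approached as far as the arm can. A call is refused whole if a number of a shift passes 50 or a number of a turn 0.15, either way. A call with a gripper value outside its range is refused whole. "gripper" is the closure in counts, from 0 (fully open) to 255 (shut), set as the call begins (left out, the last holds). The fingers move at their own pace and stop on an object; "newtons" is the grip in N (left out, the last holds). Time passes only in rows, so rows that do not move let the fingers close. It gives the time, the measured TCP pose, the force and the opening at its end, in the units of the state.
- observe(): the state, without advancing time (a new reading comes with each control period).
- grab_frame(name): name is "scene" or "side" or "wrist"; returns the picture (400x640x3 uint8, red, green, blue); there is no depth.
- camera_info(name): a dict with "fov_y" (degrees; the focal length in pixels is half the picture's height over the tangent of half this angle, whatever the lens; pixels are square), "cx", "cy" (the principal point, pixels), "R" (3x3) and "t" (3): a world point X has camera coordinates R X + t; the wrist camera has in their place "tool_from_camera" (4x4, takes a point from camera to tool coordinates, whose origin is the TCP and whose axes are the tool frame's). Camera axes: x right, y down, z forward; pixel columns grow to the right and rows downward; lengths in m; the calibration is good to about 2 mm. A picture is of the moment at which its call begins: read the wrist's pose just before it. camera_info takes no time and is no camera call.
- bot.job_done(): hands the job in, once; it reports no verdict.
Trained networks look in the newest picture that a camera, given by its name, has taken for a name from the list of things; names that differ only in an ending like _2 or _b are one class to them, and where a whole thing is asked for, a point or a joint stands for the part that bears it (a point fixed in the world has none). Each returns a list of dicts, best first, with "p" (0 to 1); they miss things now and then, are a little off and sometimes report something else, mostly with a low value. They report only what shows in the picture. A call takes as long as a camera call. They do not tell look-alikes from the thing itself.
- nets.find_in(camera, name): "rect" ([left, top, right, bottom] in pixels, round what is visible of it).
- nets.silhouettes(camera, name): "mask" (400x640 bool, what is visible of it) and "rect" ([left, top, right, bottom] in pixels, round what is visible of it).
- nets.pinpoint(camera, name): "location" ([column, row] in pixels: a listed point, or the origin of a listed thing).
The state is a dict: "clock": time; "qpos": joint angles; "qd": joint speeds; "joint_efforts": joint torques, N m; "position": TCP position; "tool_rot": TCP orientation; "force": force on the tool from outside, world axes, zero at the start; "moment": the same for the moment, N m; "grip_width": finger opening in m.
Only numpy, scipy, OpenCV 4.12 (cv2) and the standard library are available. Lean on these libraries where they do the work, as an engineer would, in place of code of your own. Each camera call takes 0.05 s, during which the arm holds its last target.

## Working session

There is one attempt and no reset: what is moved stays moved. The work goes in short steps, Python scripts to look and compute and a tool call to move; the robot and the scene stay as the last step left them, time stands still between calls to the robot, and variables do not carry over. Pictures are saved under pics/ and viewed, and the job is handed in when it is done.

Besides the shell and the picture viewer there is one more tool, called after "Emit:" by a JSON object that holds its "fn" and its "kwargs", one argument or row to a line. jog_arm: Moves the arm, as the interface text tells. Its arguments: {"type":"object","properties":{"commands":{"type":"array","items":{"type":"array","items":{"type":"number"}}},"gripper":{"type":"number"},"newtons":{"type":"number"}},"required":["commands"]}

```bash
ls; mkdir -p pics; python3 - <<'E'
from workcell import observe, grab_frame, camera_info, bot, nets
import cv2
s=observe(); print(s['clock'],s['position'],s['tool_rot'],s['grip_width'],bot.tip_extent)
for c in ['scene','side','wrist']:
    f=grab_frame(c); cv2.imwrite(f'pics/{c}0.png',f[:,:,::-1]); print(c,camera_info(c))
E
```

```text
pics
0.0 [ 6.24677928e-01 -4.55823990e-05  2.41725959e-01] [-1.46302159  1.56965515 -3.03378749] 0.08512048438811919 0.011
scene {'fov_y': 52.39214208086443, 'cx': 314.49351421379197, 'cy': 197.10189264711113, 'R': array([[-0.5976104 ,  0.80157225, -0.01854012],
       [ 0.61009382,  0.43960723, -0.65918966],
       [-0.52023778, -0.40524981, -0.75174813]]), 't': array([ 0.30807329, -0.2871095 ,  1.12389801])}
side {'fov_y': 42.74197984935241, 'cx': 317.4813273072385, 'cy': 200.13332174664572, 'R': array([[-9.75655431e-01, -2.19308996e-01, -2.11908675e-04],
       [-1.58661430e-01,  7.06514728e-01, -6.89683616e-01],
       [ 1.51403538e-01, -6.72859943e-01, -7.24110810e-01]]), 't': array([0.54528145, 0.14848265, 1.24570584])}
wrist {'fov_y': 68.7589167047314, 'cx': 320.4964139236783, 'cy': 198.2789834830339, 'tool_from_camera': array([[ 6.46089819e-04, -2.91845731e-01,  9.56465186e-01,
        -1.31918948e-01],
       [ 9.99999787e-01,  2.73945483e-04, -5.91908488e-04,
         1.26434693e-03],
       [-8.92733521e-05,  9.56465365e-01,  2.91845845e-01,
        -7.36602001e-02],
       [ 0.00000000e+00,  0.00000000e+00,  0.00000000e+00,
         1.00000000e+00]])}
```

View pics/scene0.png

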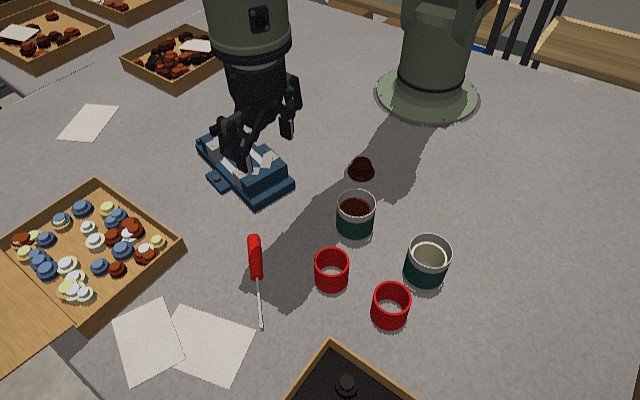

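View pics/side0.png

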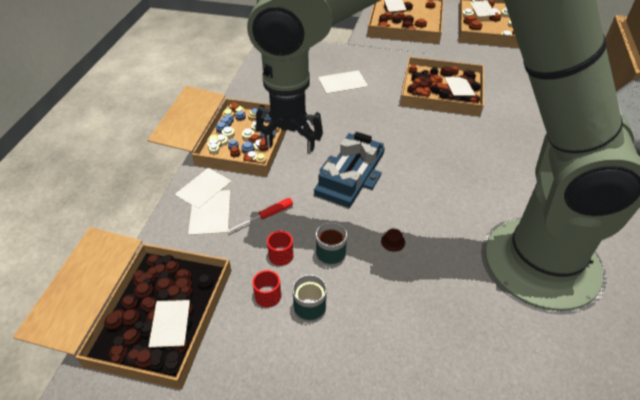

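View pics/wrist0.png

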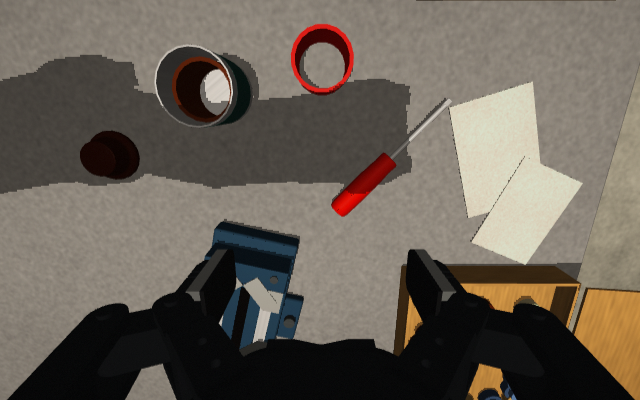

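Candidates for the brown form: brown form inside a tin (scene 355,207; side 331,240; wrist 200,88), ivory form in the other tin (scene 429,252), red decoys (scene 331,270 and 391,305), and the dark knob (scene 361,168). By the description, it is the brown tube in the tin at scene (355,214). The vise is at scene (247,168).

```bash
cat > h.py <<'E'
from workcell import observe, grab_frame, camera_info, bot, nets
import numpy as np, cv2
from scipy.spatial.transform import Rotation as Ro
def cam(name,pose=None):
    i=camera_info(name); f=200/np.tan(np.radians(i['fov_y']/2))
    K=np.array([[f,0,i['cx']],[0,f,i['cy']],[0,0,1]])
    if 'R' in i: R,t=np.array(i['R']),np.array(i['t'])
    else:
        s=pose or observe(); T=np.eye(4); T[:3,:3]=Ro.from_euler('xyz',s['tool_rot']).as_matrix(); T[:3,3]=s['position']
        M=np.linalg.inv(T@i['tool_from_camera']); R,t=M[:3,:3],M[:3,3]
    return K,R,t
def proj(c,X):
    K,R,t=c; p=(np.atleast_2d(X)@R.T+t)@K.T; return p[:,:2]/p[:,2:]
def onplane(c,uv,z):
    K,R,t=c; uv=np.atleast_2d(uv); d=np.c_[uv,np.ones(len(uv))]@np.linalg.inv(K).T@R; o=-R.T@t
    return o+d*((z-o[2])/d[:,2])[:,None]
def tri(cs,uvs):
    A=[];b=[]
    for c,uv in zip(cs,uvs):
        K,R,t=c; d=R.T@np.linalg.inv(K)@[*uv,1]; d/=np.linalg.norm(d); o=-R.T@t; P=np.eye(3)-np.outer(d,d); A.append(P); b.append(P@o)
    return np.linalg.lstsq(np.vstack(A),np.hstack(b),rcond=None)[0]
E
python3 - <<'E'
from h import *
names=['tin_a','coil_form','vise','vise_seat','jaw_back','big_knob']
zz={'tin_a':0,'coil_form':.003,'vise':0,'vise_seat':.028,'jaw_back':.047,'big_knob':0}
for c in ['scene','side','wrist']:
    C=cam(c)
    for n in names:
        for r in nets.pinpoint(c,n)[:3]:
            if r['p']>.2: print(c,n,round(r['p'],2),np.round(r['location'],1),np.round(onplane(C,r['location'],zz[n])[0],4))
print(observe()['clock'])
for c in ['scene','side','wrist']:
    img=cv2.imread(f'pics/{c}0.png')
    box={'scene':(180,110,300,210),'side':(300,120,400,210),'wrist':(140,30,270,140)}[c]
    x0,y0,x1,y1=box; cv2.imwrite(f'pics/{c}_c.png',cv2.resize(img[y0:y1,x0:x1],None,fx=6,fy=6,interpolation=cv2.INTER_CUBIC)[:600,:800])
E
```

```text
scene tin_a 0.71 [353.7 226.6] [0.5036 0.0904 0.    ]
scene tin_a 0.57 [421.8 277.2] [0.5279 0.2549 0.    ]
scene coil_form 0.96 [356.  227.3] [0.5044 0.0962 0.003 ]
scene coil_form 0.74 [385.1 312.7] [0.6292 0.2362 0.003 ]
scene vise 0.8 [246.5 170.2] [ 0.5119 -0.1985  0.    ]
scene vise 0.26 [248.8 169. ] [ 0.5058 -0.1968  0.    ]
scene vise_seat 0.95 [250.2 171.5] [ 0.5284 -0.1664  0.028 ]
scene jaw_back 0.76 [219.6 131.8] [ 0.4855 -0.3001  0.047 ]
scene big_knob 0.59 [361.6 171.3] [0.3605 0.0187 0.    ]
side tin_a 0.97 [328.8 254.5] [0.5092 0.0938 0.    ]
side coil_form 0.73 [330.9 255.6] [0.5031 0.0983 0.003 ]
side coil_form 0.6 [266.8 296.7] [0.6227 0.2461 0.003 ]
side coil_form 0.59 [329.5 253.9] [0.5075 0.0939 0.003 ]
side vise 0.85 [353.2 175.7] [ 0.4989 -0.1965  0.    ]
side vise_seat 0.57 [345.3 172.4] [ 0.519  -0.1755  0.028 ]
side jaw_back 0.63 [365.  143.5] [ 0.4827 -0.2877  0.047 ]
side big_knob 0.89 [392.8 240.3] [0.3607 0.0144 0.    ]
side big_knob 0.23 [363.8 144.2] [ 0.4914 -0.3397  0.    ]
wrist tin_a 0.82 [222.   96.8] [0.5068 0.0879 0.    ]
wrist coil_form 0.89 [225.2  92.3] [0.5121 0.0929 0.003 ]
wrist vise 0.7 [246.8 304.1] [ 0.5151 -0.207   0.    ]
wrist vise 0.42 [240.5 294.7] [ 0.507  -0.1906  0.    ]
wrist vise_seat 0.56 [242.7 295.4] [ 0.5188 -0.1719  0.028 ]
wrist big_knob 0.7 [116.2 154.3] [0.3645 0.0183 0.    ]
1.05
```

```bash
python3 - <<'E'
from h import *
from scipy.optimize import least_squares
s=observe(); print(np.round(Ro.from_euler('xyz',s['tool_rot']).as_matrix(),3),s['qpos'][6])
a=np.linspace(0,2*np.pi,60)
def cyl(x,y,r,h): return np.vstack([np.c_[x+r*np.cos(a),y+r*np.sin(a),0*a+z] for z in (0,h)])
obs=[]
for c in ['scene','side','wrist']:
    C=cam(c)
    ms=nets.silhouettes(c,'tin_a')
    pr=proj(C,[[.507,.092,.042]])[0]
    best=min(ms,key=lambda m:np.linalg.norm((np.array(m['rect'][:2])+m['rect'][2:])/2-pr))
    cnt=max(cv2.findContours(best['mask'].astype(np.uint8),0,1)[0],key=cv2.contourArea)
    hull=cv2.convexHull(cnt)[:,0]; print(c,best['p'],best['rect'],cv2.contourArea(cnt))
    obs.append((C,best['mask']))
def res(p,sel):
    out=[]
    for k in sel:
        C,m=obs[k]; r=np.zeros((400,640),np.uint8); h=cv2.convexHull(proj(C,cyl(p[0],p[1],.0365,.084)).astype(np.float32))
        cv2.fillConvexPoly(r,np.round(h*16).astype(np.int32),1,cv2.LINE_8,4)
        out.append((r.astype(bool)^m).sum()/m.sum())
    return out
from scipy.optimize import minimize
for sel in ([0],[1],[2],[0,1,2]):
    q=minimize(lambda p:sum(res(p,sel)),[.507,.092],method='Nelder-Mead',options=dict(initial_simplex=[[.507,.092],[.512,.092],[.507,.097]],xatol=1e-4))
    print(sel,np.round(q.x,4),res(q.x,sel))
print(observe()['clock'])
E
```

```text
[[-0.  1. -0.]
 [-0. -0. -1.]
 [-1. -0.  0.]] -0.11283059095624007
scene 0.87 [334.3, 187.8, 374.9, 243.9] 1741.0
side 0.93 [314.9, 221.7, 345.7, 267.6] 854.0
wrist 0.91 [154.1, 47.8, 253.2, 127.0] 6229.5
[0] [0.5088 0.0932] [np.float64(0.5118956254796623)]
[1] [0.5047 0.0956] [np.float64(0.37167199148029817)]
[2] [0.5077 0.0932] [np.float64(0.4683687302304564)]
[0, 1, 2] [0.5073 0.093 ] [np.float64(0.5165003837298542), np.float64(0.41959531416400425), np.float64(0.47582467239042026)]
1.2
```

View pics/side_c.png

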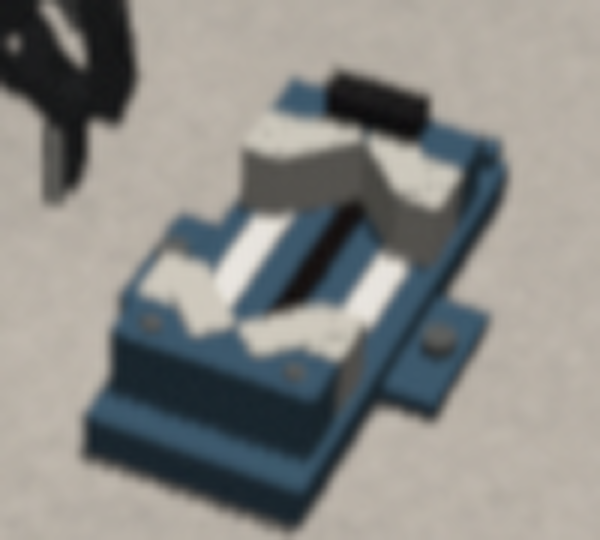

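View pics/wrist_c.png

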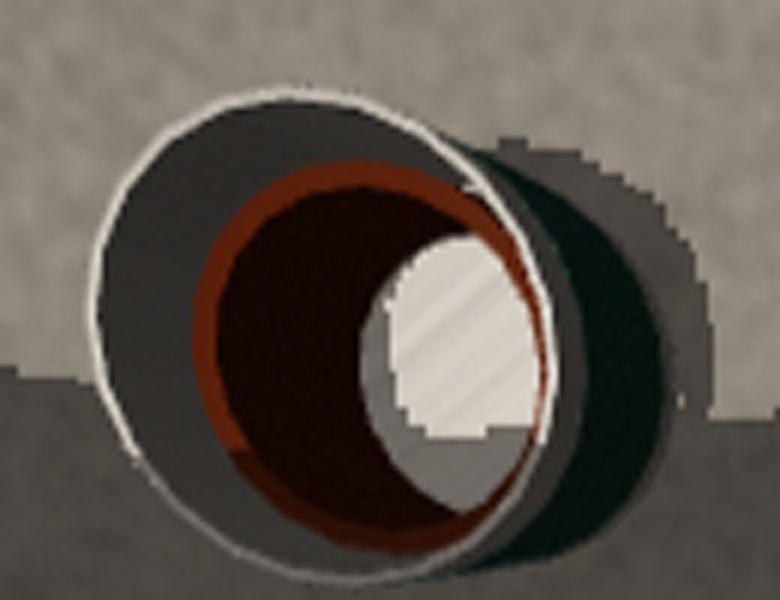

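Emit:
{"fn": "jog_arm", "kwargs": {
  "commands": [
    [-8,-15,40,0,0,0],
    [-8,-15,40,0,0,0],
    [-8,-15,40,0,0,0],
    [-8,-15,40,0,0,0],
    [-8,-15,40,0,0,0],
    [-8,-15,40,0,0,0],
    [0,0,0,0,0,0],
    [0,0,0,0,0,0]
  ],
  "gripper": 255,
  "newtons": 25
}}

```text
clock: 2.0
position: [0.5316, -0.248, 0.2916]
tool_rot: [1.503, 1.57, -0.065]
force: [0.7, 0.6, -0.1]
grip_width: -0.0002
```

```bash
python3 - <<'E'
from h import *
s=observe(); print(s['clock'],s['position'],s['tool_rot'],s['grip_width'],s['force'])
f=grab_frame('wrist'); cv2.imwrite('pics/w1.png',f[:,:,::-1])
C=cam('wrist',s)
for n,z in [('vise',0),('vise_seat',.028),('jaw_back',.047)]:
    for r in nets.pinpoint('wrist',n)[:2]: print(n,r['p'],r['location'],onplane(C,r['location'],z)[0])
E
```

```text
2.0 [ 0.53160848 -0.24804912  0.29156125] [ 1.50324733  1.57048961 -0.06531485] -0.00022973063705402836 [ 0.69813415  0.58244381 -0.0833224 ]
vise 0.58 [303.6, 131.9] [ 0.50866049 -0.20536197  0.        ]
vise_seat 0.9 [308.0, 104.2] [ 0.51642258 -0.16841436  0.028     ]
jaw_back 0.67 [290.2, 203.8] [ 0.49179064 -0.29718613  0.047     ]
```

View pics/w1.png

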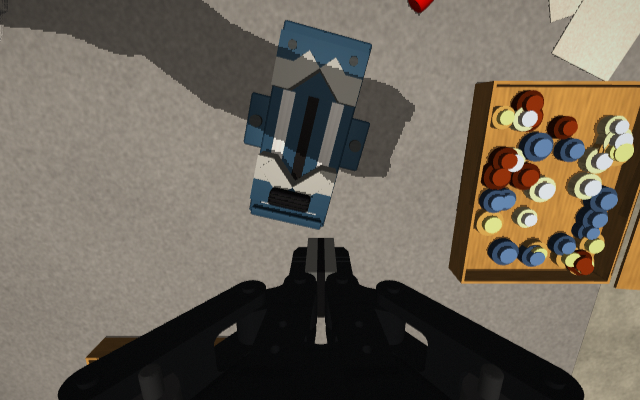

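The wrist picture shows the whole vise from above: fixed V bottom near (320,67), sliding V bottom near (294,185), thumb grip at (291,199).

```bash
python3 - <<'E'
import cv2
im=cv2.imread('pics/w1.png')
cv2.imwrite('pics/w1a.png',cv2.resize(im[15:115,240:380],None,fx=5.5,fy=5.5,interpolation=cv2.INTER_CUBIC))
cv2.imwrite('pics/w1b.png',cv2.resize(im[140:240,235:375],None,fx=5.5,fy=5.5,interpolation=cv2.INTER_CUBIC))
E
```

```text
(no output)
```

View pics/w1a.png

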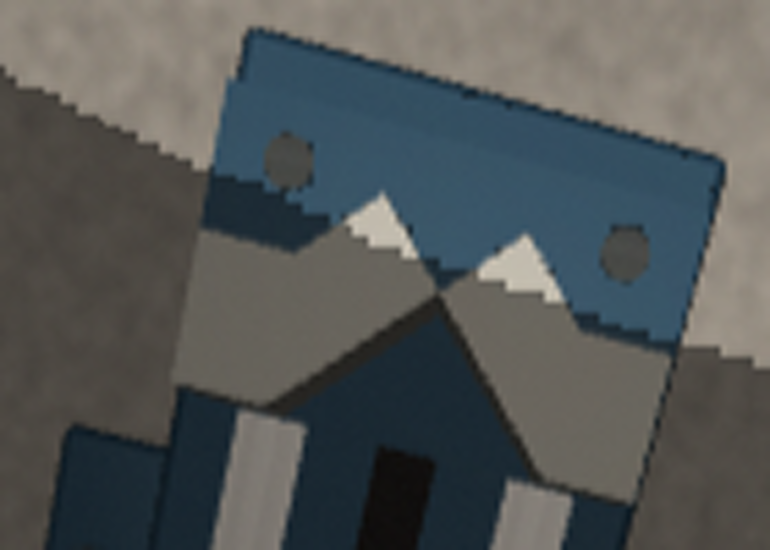

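View pics/w1b.png

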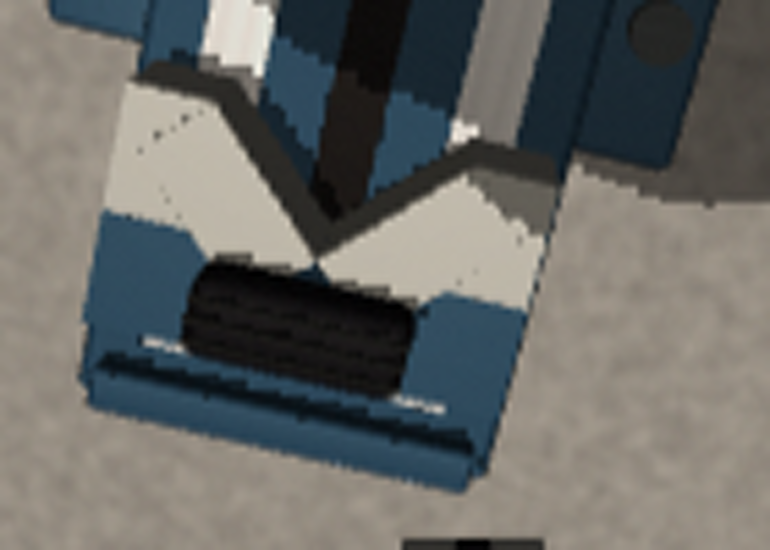

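```bash
python3 - <<'E'
from h import *
from scipy.optimize import least_squares
s=dict(position=[ 0.53160848,-0.24804912,0.29156125],tool_rot=[1.50324733,1.57048961,-0.06531485])
C=cam('wrist',s)
A=lambda p:(240+p[0]/5.5,15+p[1]/5.5); B=lambda p:(235+p[0]/5.5,140+p[1]/5.5)
F=[((0,.078,.066),A((438,293))),((-.03,.048,.066),A((265,408))),((.03,.048,.066),A((540,482))),((-.05,.048,.066),A((176,388))),((.05,.048,.066),A((632,503))),((-.055,.125,.028),A((247,30))),((.055,.125,.028),A((722,158)))]
S=[((0,-.070,.066),B((318,257))),((-.03,-.040,.066),B((215,103))),((.03,-.040,.066),B((468,178)))]
def W(p,q,j=0):
    c,sn=np.cos(p[2]),np.sin(p[2]); x,y=q[0],q[1]+j; return [p[0]+c*x-sn*y,p[1]+sn*x+c*y,q[2]]
def res(p): return np.ravel([proj(C,W(p,q))[0]-uv for q,uv in F]+[proj(C,W(p,q,p[3]))[0]-uv for q,uv in S])
r=least_squares(res,[.505,-.2,-.25,.01]); p=r.x
print(p,np.round(res(p).reshape(-1,2),1)); print('seat',W(p,(0,.034,.028)))
print('target',W(p,(0,.016,.028)))
for y in (-.08,-.09,-.1,-.11): print(y,proj(C,W(p,(0,y,.066)))[0],W(p,(0,y,.066)))
print('back edge',onplane(C,[B((85,380)),B((490,475)),B((100,360)),B((470,440))],.066))
E
```

```text
[ 0.51281206 -0.20672621 -0.23996368  0.00505086] [[-0.1  0.5]
 [-0.3  0.3]
 [ 0.2  0. ]
 [-1.2 -0.5]
 [ 0.1  0.6]
 [-0.7 -1.1]
 [ 1.4  0.2]
 [-0.3  1.2]
 [-0.2  0.6]
 [ 1.2 -1.5]]
seat [np.float64(0.5208927520761925), np.float64(-0.17370042393603763), 0.028]
target [np.float64(0.5166147398420952), np.float64(-0.19118466287643518), 0.028]
-0.08 [290.0160886 198.9259372] [np.float64(0.4937986745935763), np.float64(-0.2844339372252221), 0.066]
-0.09 [288.38427728 206.12327561] [np.float64(0.49142200113018886), np.float64(-0.29414740330322076), 0.066]
-0.1 [286.77682719 213.21316533] [np.float64(0.4890453276668015), np.float64(-0.30386086938121937), 0.066]
-0.11 [285.19319684 220.19799467] [np.float64(0.4866686542034141), np.float64(-0.313574335459218), 0.066]
back edge [[ 0.44224579 -0.29831313  0.066     ]
 [ 0.53762041 -0.32213909  0.066     ]
 [ 0.4460947  -0.29334968  0.066     ]
 [ 0.53281017 -0.31318385  0.066     ]]
```

Emit:
{"fn": "jog_arm", "kwargs": {
  "commands": [
    [10,-3,-42,0,0,0],
    [10,-3,-42,0,0,0],
    [10,-3,-42,0,0,0],
    [10,-3,-42,0,0,0],
    [10,-3,-42,0,0,0],
    [10,-3,-42,0,0,0],
    [10,-3,-42,0,0,0],
    [5,-2,-38,0,0,0],
    [0,0,0,0,0,0],
    [0,0,0,0,0,0]
  ]
}}

```text
clock: 3.2
position: [0.5042, 0.1078, 0.2117]
tool_rot: [-2.688, 1.569, 2.045]
force: [0.3, -0.5, -0.4]
grip_width: 0.0004
```

```bash
python3 - <<'E'
from h import *
s=observe(); print(s['clock'],s['position'],s['tool_rot'],s['force'])
f=grab_frame('wrist'); cv2.imwrite('pics/w2.png',f[:,:,::-1])
E
```

```text
3.2 [0.50422097 0.10783259 0.21173458] [-2.68758833  1.56912345  2.04523052] [ 0.28921853 -0.54643971 -0.36165028]
```

View pics/w2.png

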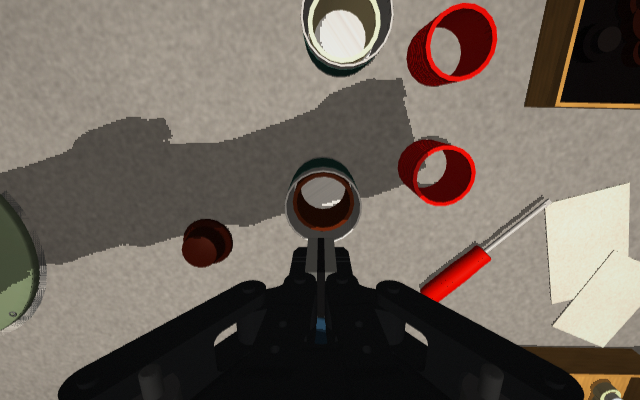

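The brown form in its tin is at (323,200), with the closed fingers just below it. The ivory one is at (345,25).

```bash
python3 - <<'E'
from h import *
s=dict(position=[0.50422097,0.10783259,0.21173458],tool_rot=[-2.68758833,1.56912345,2.04523052])
C=cam('wrist',s); im=cv2.imread('pics/w2.png'); x0,y0=270,140
k=6; big=cv2.resize(im[y0:y0+100,x0:x0+110],None,fx=k,fy=k,interpolation=cv2.INTER_CUBIC)
raw=big.copy()
a=np.linspace(0,2*np.pi,90)
def dr(x,y,r,z,col):
    p=proj(C,np.c_[x+r*np.cos(a),y+r*np.sin(a),0*a+z]); cv2.polylines(big,[np.round((p-[x0,y0]+.5)*k).astype(np.int32)],True,col,1)
dr(.5073,.093,.0365,.084,(0,255,255)); dr(.5073,.093,.0345,.084,(0,255,0)); dr(.5073,.093,.027,.063,(255,255,0)); dr(.5073,.093,.0365,0,(255,0,255))
cv2.imwrite('pics/w2o.png',big)
E
```

```text
(no output)
```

View pics/w2o.png

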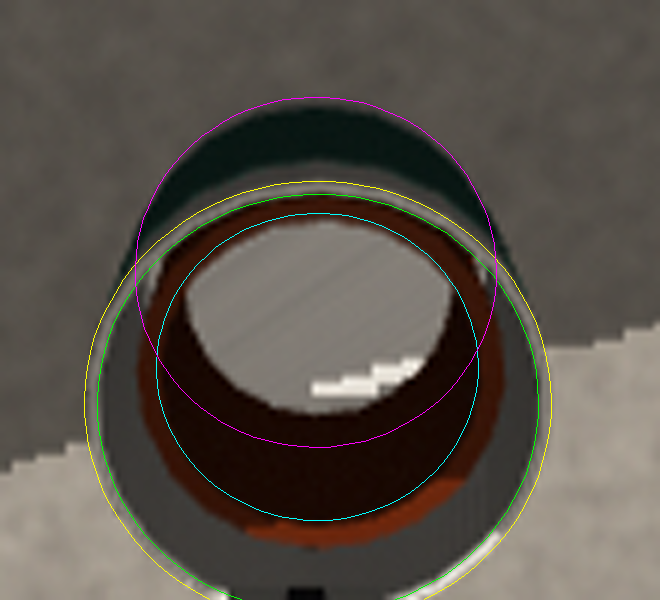

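Emit:
{"fn": "jog_arm", "kwargs": {
  "commands": [
    [20,1,7,0,0,0],
    [30,1,6,0,0,0],
    [30,1,2,0,0,0],
    [10,0,0,0,0,0],
    [0,0,0,0,0,0],
    [0,0,0,0,0,0]
  ]
}}

```text
clock: 3.85
position: [0.5097, 0.0899, 0.1217]
tool_rot: [2.113, 1.567, 0.559]
force: [0.7, -0.1, 0.7]
grip_width: 0.0003
```

```bash
python3 - <<'E'
from h import *
s=observe(); print(s['clock'],s['position'],s['force'])
R=Ro.from_euler('xyz',s['tool_rot']).as_matrix(); print(np.round(R,3)); print('tool delta to goal',R.T@(np.array([.5077,.0928,.045])-s['position'])*1000)
f=grab_frame('wrist'); cv2.imwrite('pics/w3.png',f[120:400,180:460,::-1].repeat(2,0).repeat(2,1))
f=grab_frame('side'); cv2.imwrite('pics/s3.png',cv2.resize(f[120:300,220:440,::-1],None,fx=3,fy=3))
E
```

```text
3.85 [0.50973179 0.08993129 0.12165909] [ 0.66434324 -0.12222954  0.70989273]
[[ 0.003  1.     0.017]
 [ 0.002  0.017 -1.   ]
 [-1.     0.004 -0.002]]
tool delta to goal [76.65761877 -2.25373688 -2.73938685]
```

View pics/w3.png

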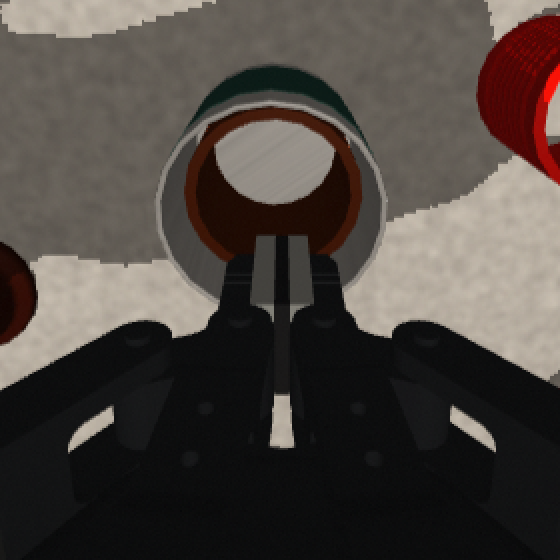

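View pics/s3.png

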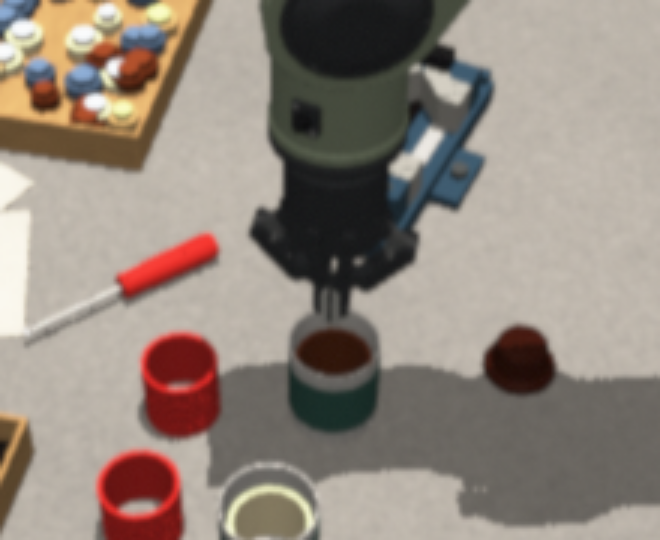

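Emit:
{"fn": "jog_arm", "kwargs": {
  "commands": [
    [8,-1,-1.5,0,0,0],
    [15,-1,-1,0,0,0],
    [15,0,0,0,0,0],
    [12,0,0,0,0,0],
    [5,0,0,0,0,0],
    [0,0,0,0,0,0]
  ]
}}

```text
clock: 4.55
position: [0.5101, 0.0944, 0.0674]
tool_rot: [1.944, 1.559, 0.391]
force: [0.1, 0.6, -0.4]
grip_width: 0.0
```

```bash
python3 - <<'E'
from h import *
s=observe(); print(s['clock'],s['position'],s['force'])
f=grab_frame('wrist'); cv2.imwrite('pics/w4.png',f[120:400,180:460,::-1].repeat(2,0).repeat(2,1))
f=grab_frame('side'); cv2.imwrite('pics/s4.png',cv2.resize(f[190:280,270:390,::-1],None,fx=6,fy=6,interpolation=cv2.INTER_CUBIC))
E
```

```text
4.55 [0.5100847  0.09439215 0.06737603] [ 0.10751768  0.61248016 -0.35477385]
```

View pics/w4.png

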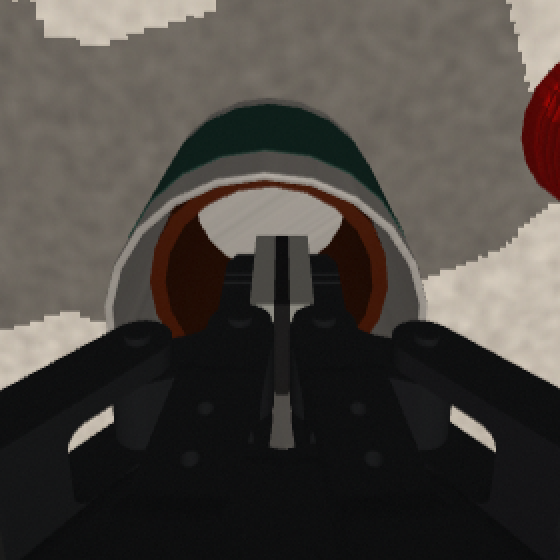

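View pics/s4.png

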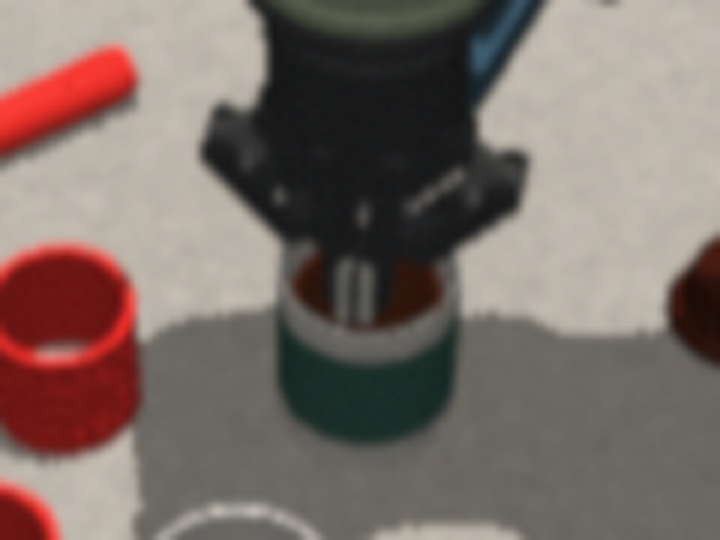

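```bash
cat > d.py <<'E'
from h import *
import sys
def delta(goal,ang=None):
    s=observe(); R=Ro.from_euler('xyz',s['tool_rot']).as_matrix()
    # desired: x down, y horizontal at angle ang (world) 
    if ang is None: ang=np.arctan2(R[1,1],R[0,1])
    x=np.array([0,0,-1.]); y=np.array([np.cos(ang),np.sin(ang),0]); G=np.c_[x,y,np.cross(x,y)]
    print('t',round(s['clock'],2),'pos',np.round(s['position'],4),'w',round(s['grip_width'],4),'F',np.round(s['force'],1),'yang',round(np.arctan2(R[1,1],R[0,1]),3))
    print('shift',np.round(R.T@(np.array(goal)-s['position'])*1000,1),'turn',np.round(Ro.from_matrix(R.T@G).as_rotvec(),3))
if __name__=='__main__':
    a=[float(v) for v in sys.argv[1:]]; delta(a[:3],a[3] if len(a)>3 else None)
E
python3 d.py .5077 .0928 .054 0
```

```text
t 4.65 pos [0.5104 0.0944 0.0681] w 0.0001 F [0.8 0.3 0.5] yang 0.018
shift [14.  -2.9  1.6] turn [ 0.018 -0.005 -0.012]
```

Emit:
{"fn": "jog_arm", "kwargs": {
  "commands": [
    [3,-1.5,1,0.01,-0.003,-0.008],
    [4,-1.5,1,0.01,-0.003,-0.006],
    [4,0,0,0,0,0],
    [2,0,0,0,0,0],
    [0,0,0,0,0,0]
  ]
}}

```text
clock: 5.15
position: [0.508, 0.0922, 0.0552]
tool_rot: [-0.777, 1.569, -2.352]
force: [0.6, 0.0, 0.2]
grip_width: 0.0002
```

```bash
python3 d.py .5077 .0928 .054 0
```

```text
t 5.15 pos [0.508  0.0922 0.0552] w 0.0002 F [0.6 0.  0.2] yang -0.005
shift [ 1.2 -0.3 -0.6] turn [-0.005  0.002  0.002]
```

Emit:
{"fn": "jog_arm", "kwargs": {
  "commands": [
    [0,0,0,0,0,0],
    [0,0,0,0,0,0],
    [0,0,0,0,0,0]
  ],
  "gripper": 195,
  "newtons": 25
}}

```text
clock: 5.45
position: [0.508, 0.0923, 0.0553]
tool_rot: [-0.76, 1.569, -2.335]
force: [0.5, 0.2, -0.7]
grip_width: 0.02
```

```bash
python3 - <<'E'
from h import *
s=observe(); print(s['clock'],s['position'],s['force'],s['grip_width'])
f=grab_frame('wrist'); cv2.imwrite('pics/w5.png',f[120:400,180:460,::-1].repeat(2,0).repeat(2,1))
f=grab_frame('side'); cv2.imwrite('pics/s5.png',cv2.resize(f[190:280,270:390,::-1],None,fx=6,fy=6,interpolation=cv2.INTER_CUBIC))
E
```

```text
5.45 [0.50802292 0.09227003 0.05528302] [ 0.51607778  0.15984365 -0.73264875] 0.019965100130389386
```

View pics/w5.png

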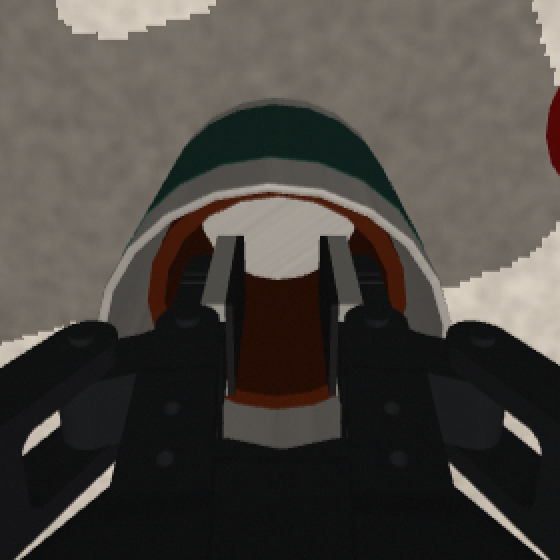

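View pics/s5.png

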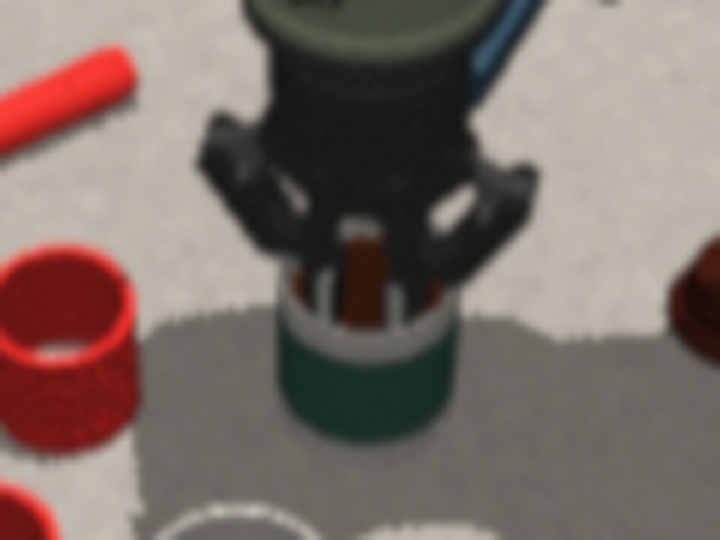

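The fingers are open inside the brown bore, with the elbows just clear of the rim and no contact. Next is gripping outward.

Emit:
{"fn": "jog_arm", "kwargs": {
  "commands": [
    [0,0,0,0,0,0],
    [0,0,0,0,0,0],
    [0,0,0,0,0,0],
    [0,0,0,0,0,0]
  ],
  "gripper": 0,
  "newtons": 30
}}

```text
clock: 5.95
position: [0.508, 0.0922, 0.0553]
tool_rot: [-0.751, 1.569, -2.326]
force: [0.4, -0.3, -0.3]
grip_width: 0.027
```

```bash
python3 - <<'E'
from h import *
s=observe(); print(s['clock'],s['position'],s['force'],s['grip_width'])
f=grab_frame('wrist'); cv2.imwrite('pics/w6.png',f[120:400,180:460,::-1].repeat(2,0).repeat(2,1))
E
```

```text
5.95 [0.50800747 0.09224052 0.05533691] [ 0.43926427 -0.30973789 -0.30552717] 0.026974368999804377
```

View pics/w6.png

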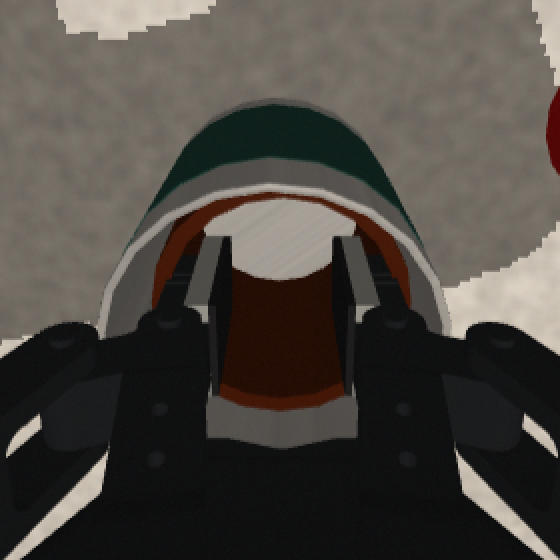

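Emit:
{"fn": "jog_arm", "kwargs": {
  "commands": [
    [-4,0,0,0,0,0],
    [-6,0,0,0,0,0],
    [-8,0,0,0,0,0],
    [0,0,0,0,0,0]
  ]
}}

```text
clock: 6.4
position: [0.5081, 0.0923, 0.0751]
tool_rot: [-0.688, 1.569, -2.263]
force: [0.4, 0.0, -1.3]
grip_width: 0.027
```

```bash
python3 - <<'E'
from h import *
s=observe(); print(s['clock'],s['position'],s['force'],s['grip_width'])
f=grab_frame('wrist'); cv2.imwrite('pics/w7.png',f[120:400,180:460,::-1].repeat(2,0).repeat(2,1))
f=grab_frame('side'); cv2.imwrite('pics/s7.png',cv2.resize(f[190:280,270:390,::-1],None,fx=6,fy=6,interpolation=cv2.INTER_CUBIC))
E
```

```text
6.4 [0.50814571 0.09228369 0.07512397] [ 0.40791452  0.00444686 -1.27124871] 0.026971184220040585
```

View pics/w7.png

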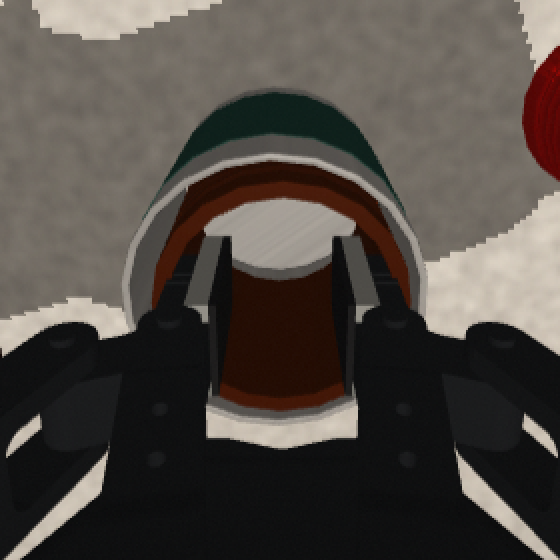

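View pics/s7.png

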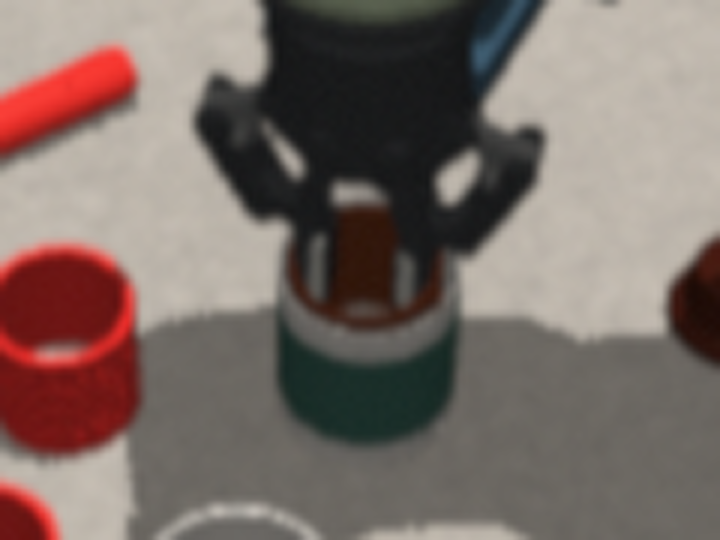

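The form is rising with the fingers and the tin has stayed put. Lifting it clear.

Emit:
{"fn": "jog_arm", "kwargs": {
  "commands": [
    [-10,0,0,0,0,0],
    [-15,0,0,0,0,0],
    [-15,0,0,0,0,0],
    [-15,0,0,0,0,0],
    [-15,0,0,0,0,0],
    [-15,0,0,0,0,0],
    [-15,0,0,0,0,0],
    [-10,0,0,0,0,0],
    [0,0,0,0,0,0],
    [0,0,0,0,0,0],
    [0,0,0,0,0,0]
  ]
}}

```text
clock: 7.6
position: [0.5068, 0.0921, 0.1915]
tool_rot: [-1.066, 1.567, -2.641]
force: [-0.7, 0.0, -1.1]
grip_width: 0.0267
```

```bash
python3 - <<'E'
from h import *
f=grab_frame('side'); cv2.imwrite('pics/s8.png',cv2.resize(f[130:290,230:430,::-1],None,fx=3.5,fy=3.5,interpolation=cv2.INTER_CUBIC))
f=grab_frame('wrist'); cv2.imwrite('pics/w8.png',f[120:400,180:460,::-1].repeat(2,0).repeat(2,1))
E
python3 d.py .5166 -.1912 .16 -.24
```

```text
t 7.7 pos [0.5067 0.0921 0.1913] w 0.0266 F [-0.2 -0.2 -1. ] yang -0.004
shift [ 31.8  11.2 283.2] turn [0.236 0.003 0.004]
```

View pics/s8.png

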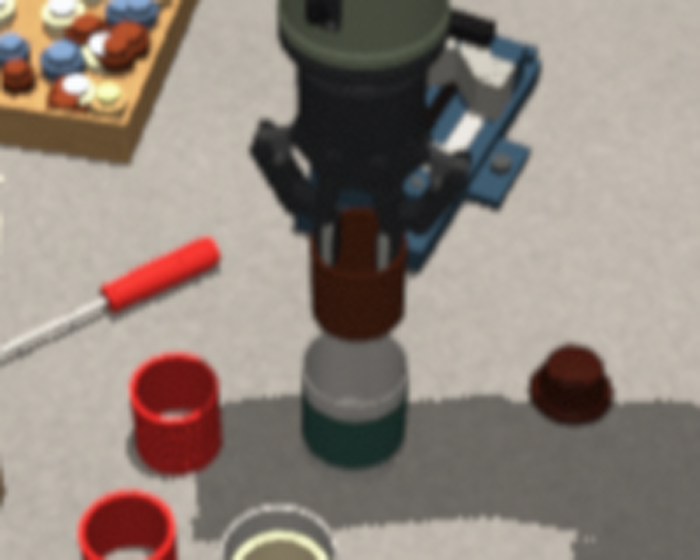

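View pics/w8.png

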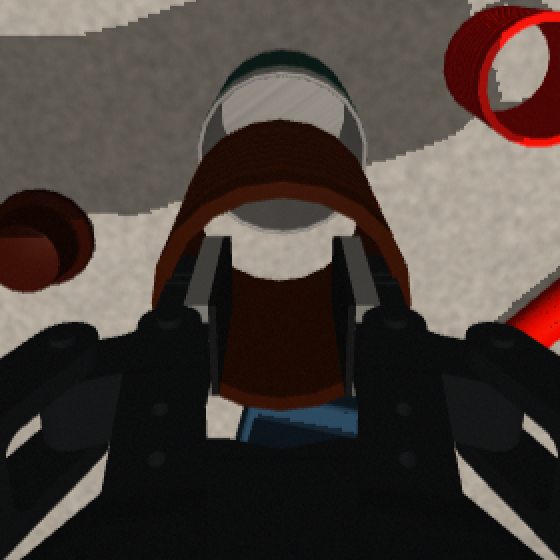

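Emit:
{"fn": "jog_arm", "kwargs": {
  "commands": [
    [0,0,12,0,0,0],
    [0,1,22,0,0,0],
    [0,1,30,0,0,0],
    [0,2,32,0,0,0],
    [0,2,32,0,0,0],
    [0,2,32,0,0,0],
    [0,2,32,0,0,0],
    [0,1,30,0,0,0],
    [0,0,24,0,0,0],
    [0,0,16,0,0,0],
    [0,0,8,0,0,0],
    [0,0,0,0.05,0,0],
    [0,0,0,0.08,0,0],
    [0,0,0,0.07,0,0],
    [0,0,0,0.03,0,0],
    [0,0,0,0,0,0],
    [0,0,0,0,0,0]
  ],
  "newtons": 40,
  "gripper": 0
}}

```text
clock: 9.4
position: [0.5099, -0.1985, 0.1863]
tool_rot: [-1.111, 1.556, -2.925]
force: [0.2, -0.4, -1.6]
grip_width: 0.0271
```

```bash
python3 - <<'E'
from h import *
f=grab_frame('side'); cv2.imwrite('pics/s9.png',cv2.resize(f[60:220,270:430,::-1],None,fx=3.5,fy=3.5,interpolation=cv2.INTER_CUBIC))
s=observe()
f=grab_frame('wrist'); cv2.imwrite('pics/w9.png',f[:,:,::-1])
E
python3 d.py .5166 -.1912 .16 -.24
```

```text
t 9.5 pos [ 0.51   -0.1986  0.1864] w 0.0272 F [-0.4  0.1 -1.6] yang -0.244
shift [26.3  5.  -9. ] turn [-0.004  0.007  0.013]
```

View pics/s9.png

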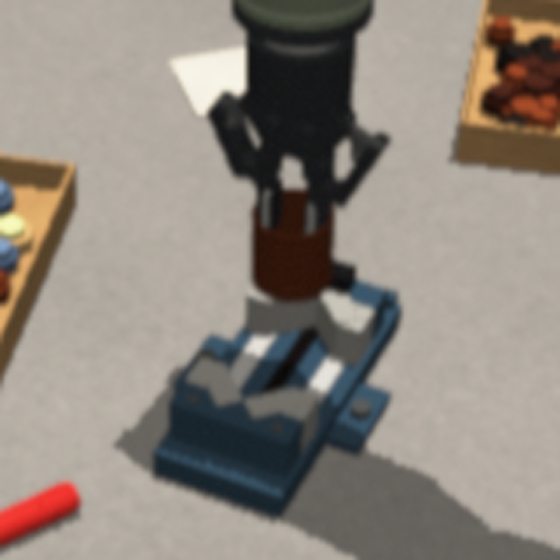

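View pics/w9.png

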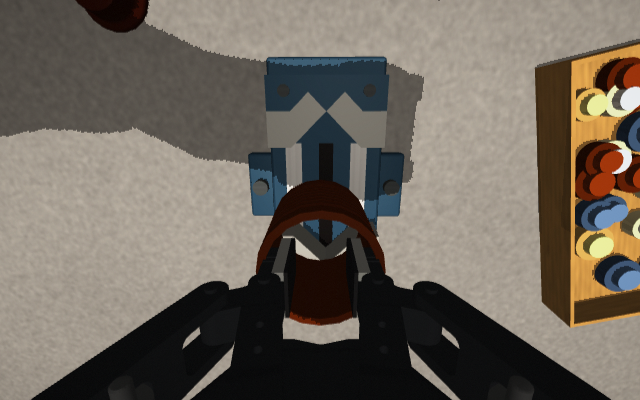

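Emit:
{"fn": "jog_arm", "kwargs": {
  "commands": [
    [5,2,-3,-0.002,0.003,0.006],
    [12,2,-3,-0.002,0.004,0.007],
    [15,1,-3,0,0,0],
    [15,0,0,0,0,0],
    [10,0,0,0,0,0],
    [4,0,0,0,0,0],
    [0,0,0,0,0,0],
    [0,0,0,0,0,0]
  ]
}}

```text
clock: 10.3
position: [0.5182, -0.1899, 0.1223]
tool_rot: [2.188, 1.567, 0.382]
force: [0.6, 0.5, -0.4]
grip_width: 0.027
```

```bash
python3 - <<'E'
from h import *
s=observe();C=cam('wrist',s)
f=grab_frame('wrist')[:,:,::-1].copy()
p=[.5128,-.2067,-.24]
def W(x,y,z): c,n=np.cos(p[2]),np.sin(p[2]); return [p[0]+c*x-n*y,p[1]+n*x+c*y,z]
for l in ([(-.05,.048),(-.03,.048),(0,.078),(.03,.048),(.05,.048)],[(-.05,-.035),(-.03,-.035),(0,-.065),(.03,-.035),(.05,-.035)]):
    cv2.polylines(f,[np.round(proj(C,[W(*q,.066) for q in l])).astype(np.int32)],False,(0,255,255),1)
cv2.imwrite('pics/w10.png',f)
E
python3 d.py .5166 -.1912 .081 -.24
```

```text
t 10.35 pos [ 0.5183 -0.1899  0.1224] w 0.0268 F [ 0.3  0.6 -1.5] yang -0.235
shift [41.4 -1.5  1.7] turn [ 0.005 -0.002 -0.003]
```

View pics/w10.png

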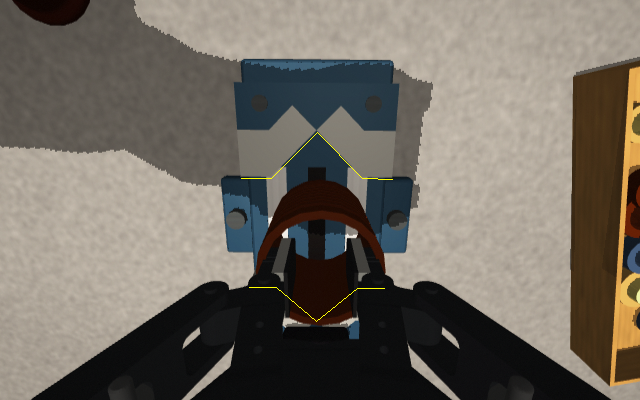

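Emit:
{"fn": "jog_arm", "kwargs": {
  "commands": [
    [6,-1.5,1.5,0.004,-0.002,-0.003],
    [10,0,0,0,0,0],
    [10,0,0,0,0,0],
    [8,0,0,0,0,0],
    [4,0,0,0,0,0],
    [0,0,0,0,0,0],
    [0,0,0,0,0,0]
  ]
}}

```text
clock: 11.05
position: [0.5166, -0.1913, 0.0814]
tool_rot: [1.512, 1.57, -0.298]
force: [0.7, -0.2, -0.6]
grip_width: 0.0274
```

```bash
python3 d.py .5166 -.1912 .081 -.24
```

```text
t 11.05 pos [ 0.5166 -0.1913  0.0814] w 0.0274 F [ 0.7 -0.2 -0.6] yang -0.239
shift [ 0.4  0.  -0.1] turn [ 0.001  0.    -0.001]
```

Emit:
{"fn": "jog_arm", "kwargs": {
  "commands": [
    [1,0,0,0,0,0],
    [0,0,0,0,0,0],
    [0,0,0,0,0,0]
  ]
}}

```text
clock: 11.35
position: [0.5169, -0.1914, 0.0809]
tool_rot: [1.546, 1.569, -0.264]
force: [-0.0, -0.7, -1.6]
grip_width: 0.0272
```

```bash
python3 d.py .5166 -.1912 .081 -.24;python3 - <<'E'
from h import *
f=grab_frame('side'); cv2.imwrite('pics/s11.png',cv2.resize(f[90:220,290:410,::-1],None,fx=4.5,fy=4.5,interpolation=cv2.INTER_CUBIC))
E
```

```text
t 11.35 pos [ 0.5169 -0.1914  0.0809] w 0.0272 F [-0.  -0.7 -1.6] yang -0.239
shift [-0.1 -0.4 -0.1] turn [ 0.001  0.    -0.002]
```

View pics/s11.png

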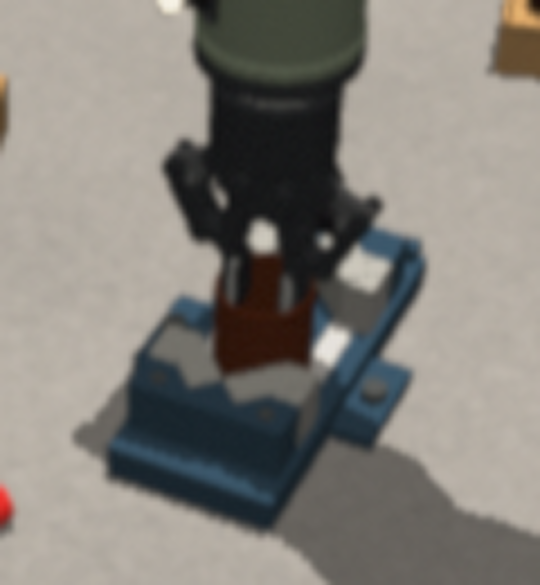

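Emit:
{"fn": "jog_arm", "kwargs": {
  "commands": [
    [1,0,0,0,0,0],
    [1,0,0,0,0,0],
    [0,0,0,0,0,0]
  ]
}}

```text
clock: 11.7
position: [0.5171, -0.1914, 0.08]
tool_rot: [1.568, 1.568, -0.242]
force: [-0.2, -0.3, -1.6]
grip_width: 0.0273
```

```bash
python3 d.py .5166 -.1912 .079 -.24
```

```text
t 11.7 pos [ 0.5171 -0.1914  0.08  ] w 0.0273 F [-0.2 -0.3 -1.6] yang -0.239
shift [ 1.  -0.5 -0.1] turn [ 0.001  0.    -0.003]
```

Emit:
{"fn": "jog_arm", "kwargs": {
  "commands": [
    [1,0,0,0,0,0],
    [1,0,0,0,0,0],
    [0,0,0,0,0,0]
  ]
}}

```text
clock: 12.0
position: [0.5172, -0.1914, 0.08]
tool_rot: [1.613, 1.567, -0.197]
force: [-0.6, -0.1, -0.3]
grip_width: 0.0275
```

```bash
python3 d.py .5166 -.1912 .079 -.24
```

```text
t 12.0 pos [ 0.5172 -0.1914  0.08  ] w 0.0275 F [-0.6 -0.1 -0.3] yang -0.24
shift [ 1.  -0.7 -0.1] turn [ 0.    -0.    -0.004]
```

Emit:
{"fn": "jog_arm", "kwargs": {
  "commands": [
    [2,-0.5,0,0,0,0],
    [2,0,0,0,0,0],
    [0,0,0,0,0,0]
  ]
}}

```text
clock: 12.3
position: [0.5175, -0.1916, 0.0799]
tool_rot: [1.596, 1.564, -0.215]
force: [0.5, -0.6, -0.9]
grip_width: 0.0275
```

```bash
python3 d.py .5166 -.1912 .079 -.24;  python3 d.py .5166 -.1912 .079 -.24
```

```text
t 12.3 pos [ 0.5175 -0.1916  0.0799] w 0.0275 F [ 0.5 -0.6 -0.9] yang -0.24
shift [ 0.9 -0.9 -0.2] turn [-0.    -0.    -0.006]
t 12.3 pos [ 0.5175 -0.1916  0.0799] w 0.0275 F [ 0.5 -0.6 -0.9] yang -0.24
shift [ 0.9 -0.9 -0.2] turn [-0.    -0.    -0.006]
```

The commands no longer lower the arm, so the form is standing on the bed (z 0.080, as computed). Letting go.

Emit:
{"fn": "jog_arm", "kwargs": {
  "commands": [
    [0,0,0,0,0,0],
    [0,0,0,0,0,0],
    [0,0,0,0,0,0],
    [0,0,0,0,0,0],
    [0,0,0,0,0,0]
  ],
  "gripper": 230,
  "newtons": 20
}}

```text
clock: 12.8
position: [0.5177, -0.1913, 0.0796]
tool_rot: [1.637, 1.564, -0.174]
force: [0.3, 0.9, 0.4]
grip_width: 0.0122
```

```bash
python3 d.py .5166 -.1912 .15 -.24;python3 - <<'E'
from h import *
f=grab_frame('wrist'); cv2.imwrite('pics/w12.png',f[:,:,::-1])
E
```

```text
t 12.8 pos [ 0.5177 -0.1913  0.0796] w 0.0122 F [0.3 0.9 0.4] yang -0.24
shift [-70.4  -0.6   0.1] turn [ 0.    -0.    -0.007]
```

View pics/w12.png

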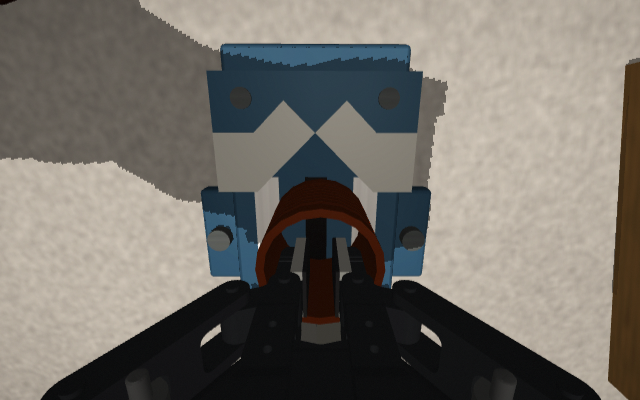

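Emit:
{"fn": "jog_arm", "kwargs": {
  "commands": [
    [-8,0,0,0,0,0],
    [-15,0,0,0,0,0],
    [-20,0,0,0,0,0],
    [-20,0,0,0,0,0],
    [-20,0,10,0,0,-0.006],
    [-5,0,25,0,0,0],
    [0,0,30,0,0,0],
    [0,0,30,0,0,0],
    [0,0,30,0,0,0],
    [0,0,25,0,0,0],
    [0,0,0,0,0,0],
    [0,0,0,0,0,0]
  ],
  "gripper": 255
}}

```text
clock: 14.05
position: [0.48, -0.3426, 0.1771]
tool_rot: [1.269, 1.568, -0.54]
force: [0.3, 0.0, -0.0]
grip_width: 0.0003
```

```bash
cat > ov.py <<'E'
from h import *
import sys
p=[.5128,-.2067,-.24]
def W(x,y,z): c,n=np.cos(p[2]),np.sin(p[2]); return [p[0]+c*x-n*y,p[1]+n*x+c*y,z]
def V(X): d=np.array(X[:2])-p[:2]; c,n=np.cos(p[2]),np.sin(p[2]); return c*d[0]+n*d[1],-n*d[0]+c*d[1]
E
python3 - <<'E'
from ov import *
from d import delta
s=observe(); f=grab_frame('wrist'); cv2.imwrite('pics/w13.png',f[:,:,::-1])
print('tcp vise',V(s['position'])); g=W(0,-.135,.1); delta(g,-.24)
C=cam('wrist',s)
for y in (-.09,-.095,-.1,-.105,-.113,-.125): print(y,proj(C,W(0,y,.066))[0],proj(C,W(0,y,.039))[0])
E
```

```text
tcp vise (np.float64(0.00046500375895820734), np.float64(-0.13981633508752023))
t 14.1 pos [ 0.48   -0.3427  0.1772] w 0.0003 F [-0.3 -0.8  0.1] yang -0.238
shift [77.2 -0.7 -5. ] turn [ 0.002  0.001 -0.003]
-0.09 [318.08865348 139.75194976] [318.25287872 136.73388931]
-0.095 [318.09324205 145.90937997] [318.25612144 142.31185326]
-0.1 [318.09777516 151.9924016 ] [318.25932874 147.82890037]
-0.105 [318.10225382 158.00235533] [318.26250121 153.28602313]
-0.113 [318.10930885 167.46955481] [318.2675061  161.89519278]
-0.125 [318.11964313 181.33720379] [318.27485383 174.53438183]
```

View pics/w13.png

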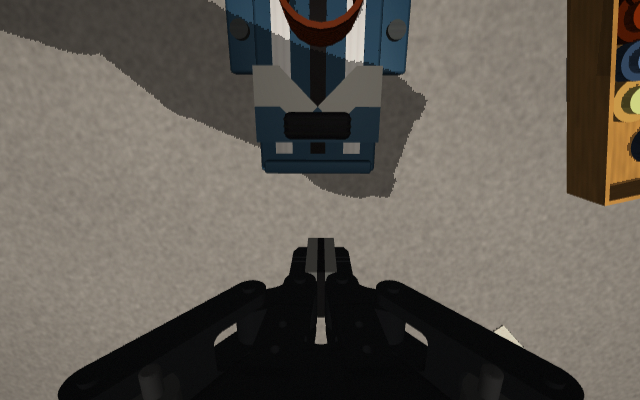

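Emit:
{"fn": "jog_arm", "kwargs": {
  "commands": [
    [15,-0.5,0,0.002,0,0],
    [25,0,0,0,0,0],
    [25,0,0,0,0,0],
    [25,0,0,0,0,0],
    [18,0,0,0,0,0],
    [10,0,0,0,0,0],
    [3,0,0,0,0,0],
    [0,0,0,0,0,0]
  ]
}}

```text
clock: 14.9
position: [0.4843, -0.3363, 0.0549]
tool_rot: [1.588, 1.564, -0.214]
force: [0.2, 0.8, 0.4]
grip_width: -0.0001
```

```bash
python3 - <<'E'
from ov import *
from d import delta
s=observe(); f=grab_frame('wrist'); cv2.imwrite('pics/w14.png',f[:,:,::-1])
print('tcp vise',V(s['position'])); g=W(0,-.105,.055); delta(g,-.24)
f=grab_frame('side'); cv2.imwrite('pics/s14.png',cv2.resize(f[90:220,290:410,::-1],None,fx=4.5,fy=4.5,interpolation=cv2.INTER_CUBIC))
E
```

```text
tcp vise (np.float64(0.0030915970643353753), np.float64(-0.13262075519390637))
t 14.95 pos [ 0.4845 -0.3364  0.0553] w 0.0 F [-0.1  0.5  0.2] yang -0.232
shift [  0.3  -3.1 -27.7] turn [ 0.008 -0.    -0.007]
```

View pics/w14.png

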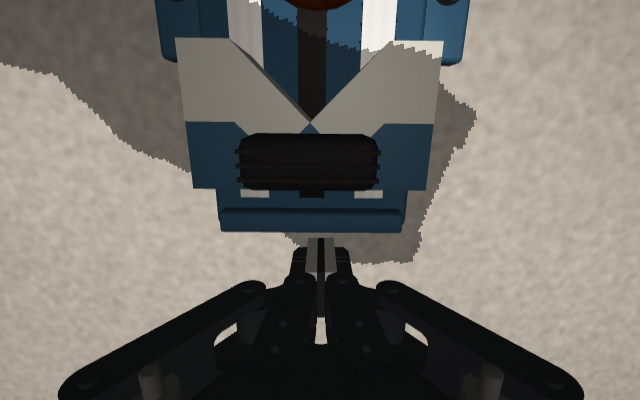

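View pics/s14.png

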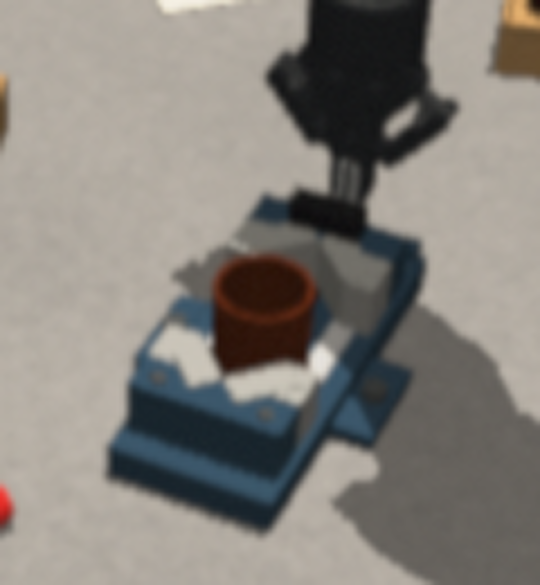

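Emit:
{"fn": "jog_arm", "kwargs": {
  "commands": [
    [0,-1.5,-6,0.004,0,-0.004],
    [0,-1.5,-8,0.004,0,-0.003],
    [0,0,-8,0,0,0],
    [0,0,-6,0,0,0],
    [0,0,-4,0,0,0],
    [0,0,-4,0,0,0],
    [0,0,0,0,0,0]
  ]
}}

```text
clock: 15.7
position: [0.4913, -0.2987, 0.0578]
tool_rot: [1.032, 1.567, -0.78]
force: [-0.3, 0.5, 0.1]
grip_width: 0.0002
```

```bash
cat > st.py <<'E'
from ov import *
from d import delta
s=observe(); print('tcp vise',np.round(V(s['position']),4)); delta(W(0,-.05,.055),-.24)
E
python3 st.py
```

```text
tcp vise [ 0.001  -0.0945]
t 15.7 pos [ 0.4913 -0.2987  0.0578] w 0.0002 F [-0.3  0.5  0.1] yang -0.241
shift [  2.8  -1.1 -44.5] turn [-0.001  0.002 -0.003]
```

Emit:
{"fn": "jog_arm", "kwargs": {
  "commands": [
    [1,-0.5,-5,0,0,0],
    [1,-0.5,-6,0,0,0],
    [0,0,-6,0,0,0],
    [0,0,-6,0,0,0],
    [0,0,-5,0,0,0],
    [0,0,0,0,0,0]
  ]
}}

```text
clock: 16.3
position: [0.4972, -0.2736, 0.0564]
tool_rot: [0.845, 1.562, -0.971]
force: [-0.5, 0.1, -0.3]
grip_width: 0.0005
```

```bash
python3 st.py; python3 - <<'E'
from h import *
f=grab_frame('wrist'); cv2.imwrite('pics/w15.png',f[:,:,::-1])
E
```

```text
tcp vise [ 0.0008 -0.0687]
t 16.3 pos [ 0.4972 -0.2736  0.0564] w 0.0005 F [-0.5  0.1 -0.3] yang -0.245
shift [  1.3  -0.9 -18.7] turn [-0.005  0.006 -0.006]
```

View pics/w15.png

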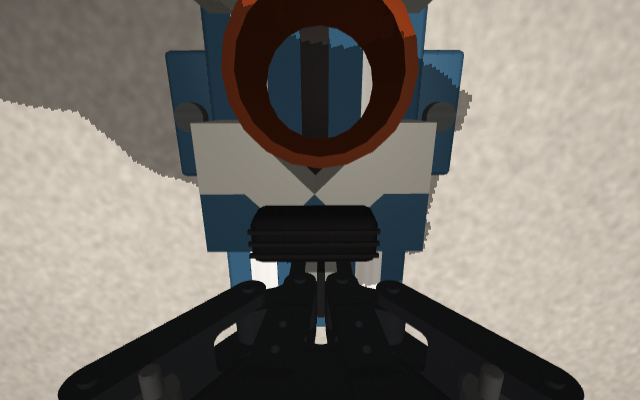

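Emit:
{"fn": "jog_arm", "kwargs": {
  "commands": [
    [0,-0.3,-4,-0.003,0.003,-0.003],
    [0,-0.3,-4,0,0.003,-0.003],
    [0,0,-4,0,0,0],
    [0,0,-3,0,0,0],
    [0,0,0,0,0,0]
  ]
}}

```text
clock: 16.85
position: [0.5002, -0.2607, 0.0564]
tool_rot: [1.013, 1.57, -0.802]
force: [0.2, -0.1, 0.1]
grip_width: -0.0003
```

```bash
python3 st.py
```

```text
tcp vise [ 0.0006 -0.0554]
t 16.85 pos [ 0.5002 -0.2607  0.0564] w -0.0003 F [ 0.2 -0.1  0.1] yang -0.244
shift [ 1.4 -0.6 -5.4] turn [-0.004  0.001 -0.001]
```

Now small steps until it stalls.

Emit:
{"fn": "jog_arm", "kwargs": {
  "commands": [
    [0,0,-3,0,0,0],
    [0,0,-3,0,0,0],
    [0,0,-2,0,0,0]
  ]
}}

```text
clock: 17.15
position: [0.5019, -0.2537, 0.0564]
tool_rot: [0.714, 1.569, -1.102]
force: [-1.7, -5.1, -0.2]
grip_width: -0.0003
```

```bash
python3 st.py; python3 - <<'E'
from h import *
f=grab_frame('wrist'); cv2.imwrite('pics/w16.png',f[:,:,::-1])
E
```

```text
tcp vise [ 0.0006 -0.0482]
t 17.15 pos [ 0.5019 -0.2537  0.0564] w -0.0003 F [-1.7 -5.1 -0.2] yang -0.245
shift [ 1.4 -0.6  1.8] turn [-0.005  0.001 -0.001]
```

View pics/w16.png

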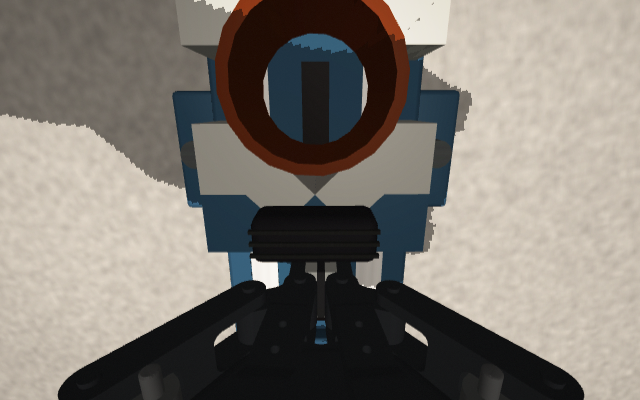

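Emit:
{"fn": "jog_arm", "kwargs": {
  "commands": [
    [0,0,-2,0,0,0],
    [0,0,-2,0,0,0]
  ]
}}

```text
clock: 17.4
position: [0.5021, -0.2527, 0.0565]
tool_rot: [0.362, 1.565, -1.456]
force: [-2.8, -17.8, -4.7]
grip_width: 0.0005
```

```bash
python3 st.py
```

```text
tcp vise [ 0.0005 -0.0472]
t 17.4 pos [ 0.5021 -0.2527  0.0565] w 0.0005 F [ -2.8 -17.8  -4.7] yang -0.247
shift [ 1.5 -0.5  2.8] turn [-0.007  0.005 -0.002]
```

The force jumped to 18 N and travel stopped where computed, so the form is seated. Backing off and inspecting.

Emit:
{"fn": "jog_arm", "kwargs": {
  "commands": [
    [0,0,-2,0,0,0],
    [0,0,3,0,0,0],
    [0,0,8,0,0,0],
    [0,0,20,0,0,0],
    [0,0,25,0,0,0],
    [-10,0,25,0,0,0],
    [-30,0,15,0,0,0],
    [-40,0,0,0,0,0],
    [-40,0,0,0,0,0],
    [-20,0,0,0,0,0],
    [0,0,0,0,0,0],
    [0,0,0,0,0,0]
  ]
}}

```text
clock: 18.6
position: [0.4767, -0.3478, 0.2014]
tool_rot: [-0.373, 1.57, -2.19]
force: [-0.5, -0.7, -0.5]
grip_width: 0.0
```

```bash
python3 st.py; python3 - <<'E'
from ov import *
s=observe(); C=cam('wrist',s); f=grab_frame('wrist')[:,:,::-1].copy(); cv2.imwrite('pics/w17.png',f)
a=np.linspace(0,2*np.pi,90); g=f.copy()
def pl(pts,col,cl=False): cv2.polylines(g,[np.round(proj(C,pts)*16).astype(np.int32)],cl,col,1,cv2.LINE_8,4)
pl([W(.031*np.cos(t),.034+.031*np.sin(t),.088) for t in a],(255,255,0),True)
pl([W(.027*np.cos(t),.034+.027*np.sin(t),.088) for t in a],(255,255,0),True)
j=.060
pl([W(x,y,.066) for x,y in [(-.05,.048),(-.03,.048),(0,.078),(.03,.048),(.05,.048)]],(0,255,255))
pl([W(x,y+j,.066) for x,y in [(-.05,-.04),(-.03,-.04),(0,-.07),(.03,-.04),(.05,-.04)]],(0,255,0))
x0,y0=230,0
cv2.imwrite('pics/w17o.png',cv2.resize(g[0:200,220:420],None,fx=3,fy=3)); cv2.imwrite('pics/w17r.png',cv2.resize(f[0:200,220:420],None,fx=3,fy=3))
f=grab_frame('side'); cv2.imwrite('pics/s17.png',cv2.resize(f[90:290,240:410,::-1],None,fx=3,fy=3,interpolation=cv2.INTER_CUBIC))
E
```

```text
tcp vise [-0.0015 -0.1457]
t 18.6 pos [ 0.4767 -0.3478  0.2014] w 0.0 F [-0.5 -0.7 -0.5] yang -0.246
shift [146.3   1.  -95.8] turn [-0.006  0.001  0.   ]
```

View pics/w17o.png

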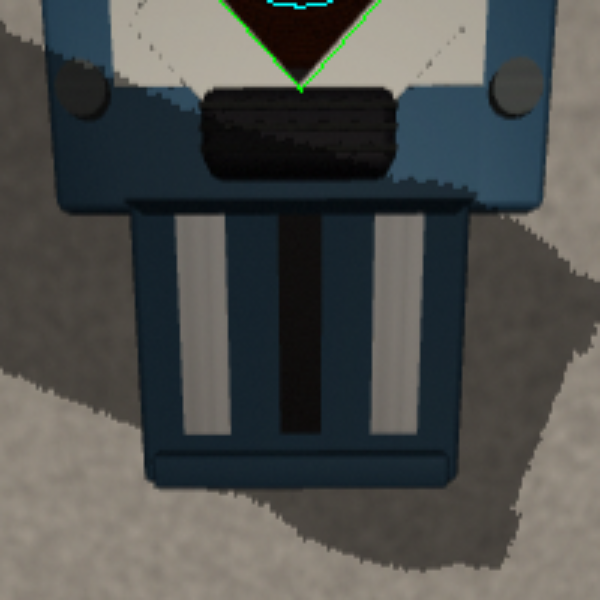

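View pics/s17.png

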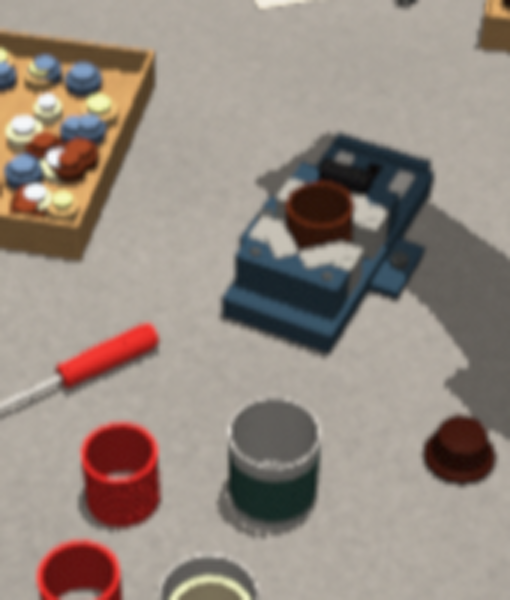

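The jaw's V matches the 60 mm overlay. One more look from higher up, with the form fully in view.

Emit:
{"fn": "jog_arm", "kwargs": {
  "commands": [
    [-20,0,-20,0,0,0],
    [-20,0,-30,0,0,0],
    [-20,0,-30,0,0,0],
    [0,0,-20,0,0,0],
    [0,0,0,0,0,0],
    [0,0,0,0,0,0]
  ]
}}

```text
clock: 19.3
position: [0.4997, -0.2464, 0.2557]
tool_rot: [-1.713, 1.558, 2.753]
force: [0.1, -0.6, 0.1]
grip_width: -0.0001
```

```bash
python3 - <<'E'
from ov import *
s=observe(); print(s['clock'],s['position'],s['force']); C=cam('wrist',s); f=grab_frame('wrist')[:,:,::-1].copy()
k=4;b=proj(C,[W(0,.02,.066)])[0]; x0,y0=int(b[0])-80,max(0,int(b[1])-75)
g=cv2.resize(f[y0:y0+150,x0:x0+160],None,fx=k,fy=k,interpolation=cv2.INTER_CUBIC)
a=np.linspace(0,2*np.pi,90)
def pl(pts,col,cl=False): cv2.polylines(g,[np.round((proj(C,pts)-[x0,y0]+.5)*k).astype(np.int32)],cl,col,1)
pl([W(.031*np.cos(t),.034+.031*np.sin(t),.088) for t in a],(255,255,0),True)
pl([W(.027*np.cos(t),.034+.027*np.sin(t),.088) for t in a],(255,255,0),True)
pl([W(x,y,.066) for x,y in [(-.05,.048),(-.03,.048),(0,.078),(.03,.048),(.05,.048)]],(0,255,255))
pl([W(x,y+.06,.066) for x,y in [(-.05,-.04),(-.03,-.04),(0,-.07),(.03,-.04),(.05,-.04)]],(0,255,0))
cv2.imwrite('pics/w18o.png',g)
E
```

```text
19.3 [ 0.49965235 -0.24636457  0.25568098] [ 0.10547909 -0.5834728   0.08477241]
```

View pics/w18o.png

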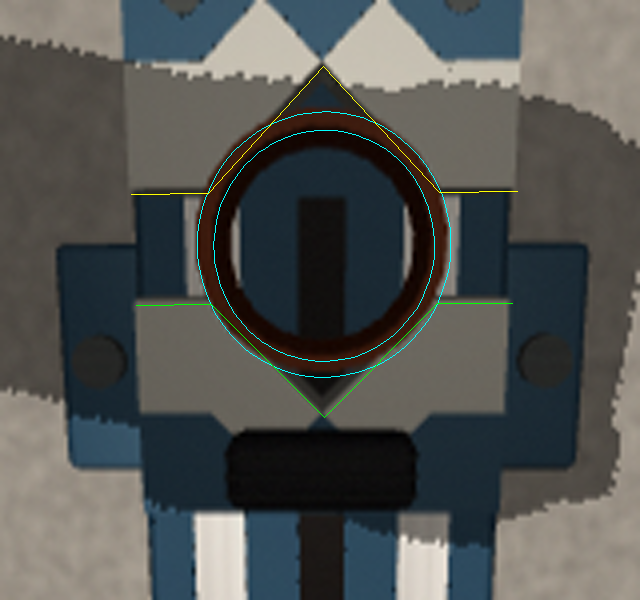

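```bash
python3 - <<'E'
from workcell import bot,observe
print(bot.job_done(), observe()['clock'])
E
```

```text
the job is handed in; nothing more can be done
the job is handed in; nothing more can be done
```

I lifted the brown form out of its tin by the bore and set it upright on the vise bed between the jaws. I then pushed the loose jaw up until it stalled at about 18 N, backed the arm clear and handed the job in at about 19.4 s of the 54 s. No verdict was reported.

- **Form and jaw:** the last wrist picture showed the form in contact with both Vs. It matched my seat overlay to about 0.5 mm. The jaw's front edge stood about 1 mm further closed than the 60 mm overlay, within calibration error and the 57 to 63 mm limit.
- **Other things:** the side picture taken after the push showed the brown form's tin upright and the screwdriver and big knob apparently unmoved. The ivory form's tin was only partly in that crop, and I did not measure any of their positions afterwards.
- **Setting down:** the force reading did not clearly show the form touching the bed. I judged it from the arm stopping at the expected height, and the picture after I let go showed it standing.

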